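# Load the colour-coded contra-angles into the sterilising cassette

### The arm

A 6-joint arm with a two-finger parallel gripper is mounted at the origin on the work surface. World frame = base frame: x ahead of the robot, y to its left, z up, the work surface at z = 0. Lengths are in m, angles in rad, forces in N, time in s.
With the tool pointing down it reaches from about 0.3 to 0.775 m from the base axis. Payload 14.6 kg.
Tool frame: the origin (TCP) lies midway between the tips of the shut fingers; the grasp point (between the pads) lies 19 mm behind it (ctrl.hold_point_z is the distance from the TCP to the grasp point, in m); z points along the fingers, x is the direction in which the jaws open and shut, and the axes are right-handed (so a half turn about z gives the same grasp; the last joint's range is limited). The gripper opens to 94 mm and grips with 3 to 60 N. Pads are 16 mm wide; open, the fingers measure 119 mm over their backs; the gripper's body (75 mm by 177 mm) begins 78 mm behind the grasp point.
Start: joints at [1.28, 0.3, 1.521, -0, 1.321, -0.067], TCP at [0.122, 0.536, 0.205] pointing down, gripper open.
Joint ranges: [-3.03, 3.03], [-0.79, 2.21], [0.23, 2.52], [-1.04, 4.18], [0, 3.07], [-2.55, 2.55]. Speed limits (rad/s): [2.22, 2.22, 2.57, 3.14, 3.14, 3.14].

### API

Orientations are given as [roll, pitch, yaw] about the fixed x, y, z axes, in that order (R = Rz(yaw) Ry(pitch) Rx(roll)).
In Python, from station import ctrl, viewer, ticket, nets gives the robot as it stands.
- The arm moves only by the tool carry_out, never from a script. Its argument "commands" is one flat list of numbers, 7 for each row, row after row: the closure, from -1 (fully open) to 1 (shut), so that 0 is half open, then the shift along the world's x, y, z in cm, then the turn, a rotation vector about the world's x, y, z in rad. In form: [gripper, tx, ty, tz, ax, ay, az, gripper, tx, ty, tz, ax, ay, az, ...]. A call has 1 to 12 rows; each row is the pose to reach, as a shift and turn from the pose measured when the call began; what a row does not reach only later rows make up. A row lasts 1/12 s, in which the tool goes at most 41.7 mm and 7.16 degrees, less where a joint would pass 70% of its speed; a pose out of reach is approached as far as the arm can. A call with a gripper value outside its range is refused whole. The fingers move at their own pace and stop on an object; "force" is the grip in N (left out, the last holds). Time passes only in rows, so rows that repeat a pose let the fingers close. It gives the time, the measured TCP pose, the force and the opening at its end, in the units of the state.
- ctrl.get_obs(): the state, without advancing time (a new reading comes with each control period).
- viewer.camera(name): name is "scene" or "top" or "wrist"; returns (picture, depth): 400x640x3 uint8, blue, green, red; 400x640 float32, m along the optical axis (not along the pixel's ray), 0 where there is no reading.
- viewer.camera_info(name): a dict with "fx", "fy", "cx", "cy" (pixels), "R" (3x3) and "t" (3): a world point X has camera coordinates R X + t. Camera axes: x right, y down, z forward; pixel columns grow to the right and rows downward; lengths in m; the calibration is good to about 2 mm. A picture is of the moment at which its call begins: read the wrist's pose just before it. camera_info takes no time and is no camera call; for the wrist camera it gives the pose at the moment of the call.
- ticket.hand_in(): hands the job in, once; it reports no verdict.
Trained networks look in the newest picture that a camera, given by its name, has taken for a name from the list of things; names that differ only in an ending like _2 or _b are one class to them, and where a whole thing is asked for, a point or a joint stands for the part that bears it (a point fixed in the world has none). Each returns a list of dicts, best first, with "confidence" (0 to 1); they miss things now and then, are a little off and sometimes report something else, mostly with a low value. They report only what shows in the picture. A call takes as long as a camera call. They do not tell look-alikes from the thing itself.
- nets.silhouettes(camera, thing): "region" (400x640 bool, what is visible of it) and "extent" ([left, top, right, bottom] in pixels, round what is visible of it).
The state is a dict: "time_s": time; "qpos": joint angles; "joint_vel": joint speeds; "tau": joint torques, N m; "ee_pos": TCP position; "eef_rot": TCP orientation; "force": force on the tool from outside, world axes, zero at the start; "moment": the same for the moment, N m; "grip_width": finger opening in m.
Only numpy, scipy, OpenCV 4.12 (cv2) and the standard library are available. Lean on these libraries where they do the work, as an engineer would, in place of code of your own. Each camera call takes 0.05 s, during which the arm holds its last target. There are 200 camera calls.

### The job

Load the open sterilising cassette: lay each of the four contra-angle handpieces with a coloured collar flat into the holder of its own colour, down on both saddles, with the coloured collar seated in the middle of the rear saddle (the one nearer the robot) and the head towards the cassette's lid. Leave the plain steel turbine handpiece and the white dappen dish lying where they are.

Things in the scene. Friction and masses are not known exactly. Their poses are not given: they have to be found in the camera images.
- contra_red: Contra-angle handpiece, steel, red hexagonal collar at its rear; loose, on its side, 75 g. Origin: underside, below the collar's middle; x along the handle to the head, z up. Collar x -6..6 mm, 20 mm thick, 23 wide; tail x -14. Handle axis 10 mm above underside; 18 mm thick at x 6..46 (grip at 30, across y), 20 at x 46..62; slim neck bends 0.31 rad to +y; head at x 89, y 9, ends x 95.
- contra_blue: Contra-angle handpiece, steel, blue hexagonal collar at its rear; loose, on its side, 75 g. Origin: underside, below the collar's middle; x along the handle to the head, z up. Collar x -6..6 mm, 20 mm thick, 23 wide; tail x -14. Handle axis 10 mm above underside; 18 mm thick at x 6..46 (grip at 30, across y), 20 at x 46..62; slim neck bends 0.31 rad to +y; head at x 89, y 9, ends x 95.
- contra_green: Contra-angle handpiece, steel, green hexagonal collar at its rear; loose, on its side, 75 g. Origin: underside, below the collar's middle; x along the handle to the head, z up. Collar x -6..6 mm, 20 mm thick, 23 wide; tail x -14. Handle axis 10 mm above underside; 18 mm thick at x 6..46 (grip at 30, across y), 20 at x 46..62; slim neck bends 0.31 rad to +y; head at x 89, y 9, ends x 95.
- contra_yellow: Contra-angle handpiece, steel, yellow hexagonal collar at its rear; loose, on its side, 75 g. Origin: underside, below the collar's middle; x along the handle to the head, z up. Collar x -6..6 mm, 20 mm thick, 23 wide; tail x -14. Handle axis 10 mm above underside; 18 mm thick at x 6..46 (grip at 30, across y), 20 at x 46..62; slim neck bends 0.31 rad to +y; head at x 89, y 9, ends x 95.
- bay_red: Holder of two red silicone saddles fixed in the open cassette. Origin: its underside, below the rear saddle's middle, 3 mm above the table; x to the cassette's lid, z up. Saddles are U shaped: seat 8 mm above origin, lugs to 22, gap 30 mm (36 at the top). Rear saddle x -9..9 mm, front x 50..60, open to the pan's floor between. Pan rims 22 high: 30 mm behind, 38 beside the outer origins.
- bay_blue: Holder of two blue silicone saddles fixed in the open cassette. Origin: its underside, below the rear saddle's middle, 3 mm above the table; x to the cassette's lid, z up. Saddles are U shaped: seat 8 mm above origin, lugs to 22, gap 30 mm (36 at the top). Rear saddle x -9..9 mm, front x 50..60, open to the pan's floor between. The four holders are parallel, 56 mm apart, in any order.
- bay_green: Holder of two green silicone saddles fixed in the open cassette. Origin: its underside, below the rear saddle's middle, 3 mm above the table; x to the cassette's lid, z up. Saddles are U shaped: seat 8 mm above origin, lugs to 22, gap 30 mm (36 at the top). Rear saddle x -9..9 mm, front x 50..60, open to the pan's floor between. The lid lies open, flat on the table, 20 mm high.
- bay_yellow: Holder of two yellow silicone saddles fixed in the open cassette. Origin: its underside, below the rear saddle's middle, 3 mm above the table; x to the cassette's lid, z up. Saddles are U shaped: seat 8 mm above origin, lugs to 22, gap 30 mm (36 at the top). Rear saddle x -9..9 mm, front x 50..60, open to the pan's floor between. The four holders are parallel, 56 mm apart, in any order.
- turbine: Loose plain turbine handpiece, all steel, without any colour: nearly the shape and size of the coloured ones, with a steel hexagonal collar; origin and axes likewise. Stays where it is.
- dappen_white: Loose white porcelain dappen dish, octagonal, 37 mm across, 24 mm high, upright. Origin: centre of its underside. Stays where it is.
Mind the look-alikes: they are no part of the job. Of the things that look like the bay_red, take the one that is nearest to the robot's base at the start.

How it is judged:
By the outcome, as a careful person would: the job done as asked, in the order asked, and still so for the second after the job is handed in, with the robot touching nothing.
It also fails if it takes over 109 s, if anything falls off the work surface, if the arm or the gripper's body presses on something with over 40 N, if the wrist force passes 120 N, or if a joint passes its speed limit or range.

## Working session

There is one attempt and no reset: what is moved stays moved. The work goes in short steps, Python scripts to look and compute and a tool call to move; the robot and the scene stay as the last step left them, time stands still between calls to the robot, and variables do not carry over. Pictures are saved under pics/ and viewed, about 12 in all and at most 16, crops included, and the job is handed in when it is done.

Besides the shell and the picture viewer there is one more tool, called after "Emit:" by a JSON object that holds its "method" and its "body", one argument or row to a line. carry_out: Moves the arm, as the interface text tells. Its arguments: {"type":"object","properties":{"commands":{"type":"array","items":{"type":"number"}},"force":{"type":"number"}},"required":["commands"]}

```bash
mkdir -p pics; ls; python3 - <<'E'
from station import ctrl, viewer
import cv2
print(ctrl.get_obs(), ctrl.hold_point_z)
for n in("top","scene"):
    p,d=viewer.camera(n); cv2.imwrite(f"pics/{n}0.png",p); i=viewer.camera_info(n); print(n,i)
E
```

```text
pics
{'time_s': 0.0, 'qpos': array([ 1.28036970e+00,  3.00462147e-01,  1.52158112e+00, -1.18467638e-06,
        1.32070785e+00, -6.66106769e-02]), 'joint_vel': array([ 0.00063852, -0.00054387,  0.00017108,  0.00024995, -0.00119379,
       -0.00024477]), 'tau': array([-6.27455643e-05, -5.31799936e+01, -3.52752435e+01,  7.08074123e-02,
        2.43461947e-02, -1.04155467e-04]), 'ee_pos': array([0.12200638, 0.53602501, 0.20489123]), 'eef_rot': array([-3.14151669e+00,  1.15596873e-03,  1.34698071e+00]), 'force': array([0.7093339 , 0.54990598, 0.47290669]), 'moment': array([-0.01962744,  0.0031899 , -0.00892465]), 'grip_width': 0.09397701743714863} 0.0188
top {'fx': 479.9453079470209, 'fy': 479.9453079470209, 'cx': 313.02680466690737, 'cy': 202.25036223288905, 'R': array([[ 0.01445748, -0.99961904, -0.02351092],
       [-0.99763526, -0.01284071, -0.06752045],
       [ 0.06719283,  0.0244315 , -0.99744084]]), 't': array([0.05968495, 0.55758325, 1.25274299])}
scene {'fx': 517.0406587221677, 'fy': 517.0406587221677, 'cx': 314.9300303975041, 'cy': 193.5119773543126, 'R': array([[-0.86283405,  0.50537247, -0.0107735 ],
       [ 0.32818953,  0.54386087, -0.77233865],
       [-0.38445941, -0.66993584, -0.63511963]]), 't': array([ 0.46878112, -0.186145  ,  1.40520007])}
```

View pics/top0.png

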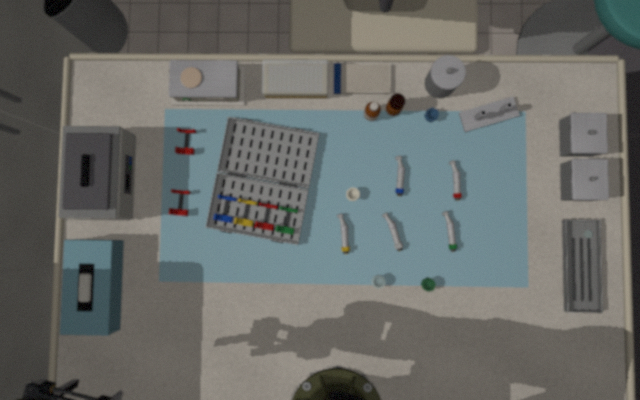

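View pics/scene0.png

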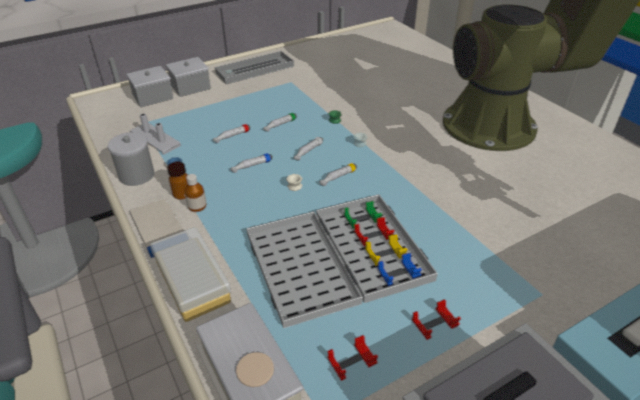

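```bash
cat > h.py <<'E'
import numpy as np, cv2
from station import ctrl, viewer, nets
HSV={'red':[((0,110,60),(8,255,255)),((172,110,60),(180,255,255))],'blue':[((108,130,50),(128,255,255))],
     'green':[((50,90,30),(85,255,255))],'yellow':[((18,120,80),(34,255,255))]}
def mask(p,c):
    h=cv2.cvtColor(p,cv2.COLOR_BGR2HSV); m=np.zeros(p.shape[:2],np.uint8)
    for a,b in HSV[c]: m|=cv2.inRange(h,a,b)
    return m
def world(i,uv,d):            # pixels (N,2) + depth -> world
    uv=np.asarray(uv,float).reshape(-1,2); d=np.broadcast_to(d,len(uv))
    C=np.c_[(uv[:,0]-i['cx'])/i['fx']*d,(uv[:,1]-i['cy'])/i['fy']*d,d]
    return (C-i['t'])@i['R']
def on_plane(i,uv,z):         # pixel rays cut with plane z
    uv=np.asarray(uv,float).reshape(-1,2)
    r=np.c_[(uv[:,0]-i['cx'])/i['fx'],(uv[:,1]-i['cy'])/i['fy'],np.ones(len(uv))]@i['R']
    o=-i['R'].T@i['t']; return o+r*((z-o[2])/r[:,2])[:,None]
def triang(views):            # [(info,(u,v)),...] -> world point
    A=[];b=[]
    for i,(u,v) in views:
        for k,x,c,f in((0,u,'cx','fx'),(1,v,'cy','fy')):
            r=i['R'][k]-(x-i[c])/i[f]*i['R'][2]; A.append(r); b.append((x-i[c])/i[f]*i['t'][2]-i['t'][k])
    return np.linalg.lstsq(np.array(A),np.array(b),rcond=None)[0]
def blobs(m,amin=6):
    n,l,s,c=cv2.connectedComponentsWithStats(m); return [(int(s[k,4]),c[k].round(1),l==k) for k in range(1,n) if s[k,4]>=amin]
E
python3 - <<'E'
from h import *
np.set_printoptions(precision=3,suppress=True)
V={n:(viewer.camera(n),viewer.camera_info(n)) for n in("top","scene")}
for n in V:
    (p,d),i=V[n]
    for c in HSV:
        for k in('contra_','bay_'):
            for r in nets.silhouettes(n,k+c)[:4]:
                m=r['region']; ys,xs=np.where(m&(d>0)); 
                if len(xs)<5: continue
                W=world(i,np.c_[xs,ys],d[ys,xs])
                col=mask(p,c)>0; yc,xc=np.where(m&col)
                print(n,k+c,round(r['confidence'],2),np.round(r['extent']),'mean',W.mean(0),'zmax',np.percentile(W[:,2],95),
                  'col px',len(xc),(round(xc.mean(),1),round(yc.mean(),1)) if len(xc) else '')
    if n=='top':
        for t in('turbine','dappen_white'):
            for r in nets.silhouettes(n,t)[:2]: print(t,r['confidence'],r['extent'])
p=V['top'][0][0]
cv2.imwrite('pics/crop1.png',cv2.resize(p[105:275,165:325],None,fx=3.5,fy=3.5,interpolation=cv2.INTER_CUBIC))
i=viewer.camera_info('wrist');print('wrist',-i['R'].T@i['t'],i['R'],i['fx'])
E
```

```text
top contra_red 0.74 [448. 160. 461. 196.] mean [ 0.618 -0.311  0.017] zmax 0.02303640825826609 col px 28 (np.float64(457.1), np.float64(195.2))
top bay_red 0.76 [176. 128. 198. 157.] mean [0.718 0.415 0.01 ] zmax 0.024558758769673616 col px 153 (np.float64(185.0), np.float64(143.8))
top bay_red 0.66 [258. 202. 275. 234.] mean [0.515 0.192 0.012] zmax 0.027094012008294695 col px 177 (np.float64(265.8), np.float64(218.8))
top bay_red 0.5 [168. 189. 190. 221.] mean [0.55  0.425 0.009] zmax 0.023499150087202474 col px 145 (np.float64(178.9), np.float64(204.9))
top contra_blue 0.74 [395. 158. 406. 196.] mean [ 0.629 -0.163  0.017] zmax 0.023221255319729905 col px 27 (np.float64(399.4), np.float64(190.5))
top bay_blue 0.73 [214. 196. 240. 222.] mean [0.534 0.303 0.012] zmax 0.026240364613325965 col px 150 (np.float64(223.9), np.float64(211.0))
top contra_green 0.6 [440. 213. 458. 252.] mean [ 0.483 -0.296  0.017] zmax 0.022622510656899977 col px 30 (np.float64(452.5), np.float64(246.4))
top bay_green 0.63 [276. 207. 296. 235.] mean [0.505 0.138 0.013] zmax 0.02564599365736213 col px 155 (n
[... 1445 characters left out ...]
 (np.float64(292.4), np.float64(115.5))
scene bay_green 0.97 [342. 204. 381. 229.] mean [0.505 0.138 0.013] zmax 0.025832916450833247 col px 259 (np.float64(363.4), np.float64(213.2))
scene bay_green 0.3 [233. 154. 270. 174.] mean [ 0.627 -0.157  0.016] zmax 0.021804975103557236 col px 0 
scene contra_yellow 0.85 [317. 164. 354. 185.] mean [ 0.474 -0.01   0.015] zmax 0.021790763345274015 col px 34 (np.float64(352.2), np.float64(166.6))
scene bay_yellow 0.74 [363. 235. 408. 266.] mean [0.527 0.25  0.014] zmax 0.02618522370003411 col px 343 (np.float64(386.4), np.float64(249.0))
wrist [0.056 0.552 0.384] [[ 0.222  0.975 -0.001]
 [ 0.947 -0.215  0.237]
 [ 0.231 -0.054 -0.971]] 344.4142388113783
```

View pics/crop1.png

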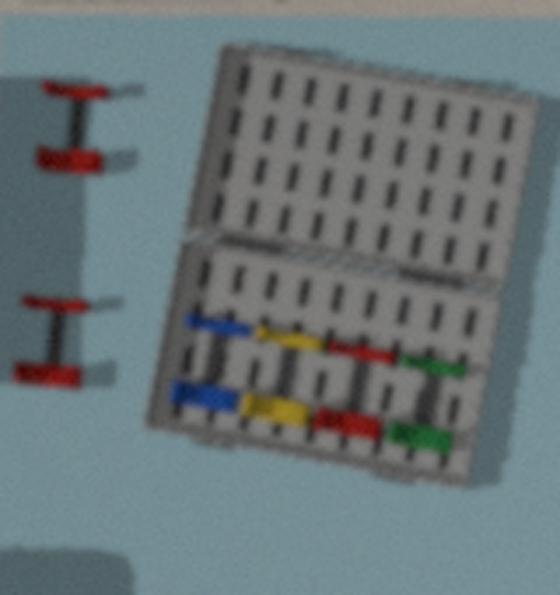

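Red-saddle candidates: (266,219) inside the cassette, (179,205) and (185,144) loose at the left. They lie 0.55, 0.70 and 0.83 m from the base, so the cassette one is meant. The bays run blue, yellow, red, green from left to right. The turbine is at (390,232) and the dappen dish at (353,194).

Moving the wrist camera over the cassette.

Emit:
{"method": "carry_out", "body": {
  "commands": [-0.4,38,-31.5,-5.5,0,0,0.05,-0.4,38,-31.5,-5.5,0,0,0.05,-0.4,38,-31.5,-5.5,0,0,0.05,-0.4,38,-31.5,-5.5,0,0,0.05,-0.4,38,-31.5,-5.5,0,0,0.05,-0.4,38,-31.5,-5.5,0,0,0.05,-0.4,38,-31.5,-5.5,0,0,0.05,-0.4,38,-31.5,-5.5,0,0,0.05,-0.4,38,-31.5,-5.5,0,0,0.05,-0.4,38,-31.5,-5.5,0,0,0.05,-0.4,38,-31.5,-5.5,0,0,0.05,-0.4,38,-31.5,-5.5,0,0,0.05],
  "force": 15
}}

```text
time_s: 2.1
ee_pos: [0.5036, 0.2194, 0.1503]
eef_rot: [3.141, -0.0, 1.396]
force: [-1.0, 0.6, -0.1]
grip_width: 0.0654
```

Emit:
{"method": "carry_out", "body": {
  "commands": [-0.4,0,0,0,0,0,0,-0.4,0,0,0,0,0,0]
}}

```text
time_s: 2.27
ee_pos: [0.5044, 0.2179, 0.1497]
eef_rot: [-3.141, 0.0, 1.393]
force: [0.0, 0.6, -0.2]
grip_width: 0.0655
```

```bash
python3 - <<'E'
from h import *
import pickle
o=ctrl.get_obs(); i=viewer.camera_info('wrist'); p,d=viewer.camera('wrist'); cv2.imwrite('pics/w1.png',p); pickle.dump((p,d,i),open('w1.pkl','wb'))
print(o['ee_pos'],o['eef_rot'],o['grip_width'],o['time_s'])
np.set_printoptions(precision=4,suppress=True)
for c in HSV:
    for a,uv,m in blobs(mask(p,c),60):
        ys,xs=np.where(m&(d>0)); W=world(i,np.c_[xs,ys],d[ys,xs]); z=np.percentile(W[:,2],90)
        print(c,a,uv,W.mean(0),'ztop',z)
E
```

```text
[0.50441261 0.21793516 0.14968644] [-3.14100374e+00  3.76814525e-04  1.39346036e+00] 0.06551699570924599 2.2667
red 1250 [546.5 174.1] [0.5258 0.4298 0.0119] ztop 0.021176629250360086
red 1062 [293.8 182.4] [0.4917 0.1981 0.0144] ztop 0.024121525243345487
red 700 [542.5 229.6] [0.58   0.4253 0.0113] ztop 0.021154771577417762
red 617 [294.7 237.9] [0.5453 0.1884 0.0139] ztop 0.024018417370824285
blue 1097 [416.1 181.7] [0.5111 0.3096 0.014 ] ztop 0.02389227149174515
blue 364 [423.  237.2] [0.5663 0.3101 0.0142] ztop 0.023755023112226593
green 1102 [233.2 182.5] [0.4819 0.1428 0.0143] ztop 0.024186038092892468
green 238 [219.9 238.4] [0.5327 0.1177 0.0155] ztop 0.024311848775477915
green 78 [260.2 238.5] [0.5302 0.1628 0.0438] ztop 0.1509298167257892
yellow 367 [ 53.  162.2] [ 0.4346 -0.0131  0.0167] ztop 0.020193450211436335
yellow 1053 [355.4 182.1] [0.5015 0.2542 0.0143] ztop 0.024025914492637954
yellow 581 [353.7 237.5] [0.555  0.2445 0.0138] ztop 0.023911630052417948
yellow 1129 [158.6 322.2] [0.4731 0.1903 0.2636] ztop 0.26741638534524204
yellow 85 [465.1 294.4] [0.4825 0.2571 0.2566] ztop 0.25806949788381583
yellow 530 [482.2 325.8] [0.4849 0.2569 0.2651] ztop 0.26765383741025967
yellow 2912 [409.9 385.1] [0.4892 0.2394 0.2732] ztop 0.2745345250808572
```

View pics/w1.png

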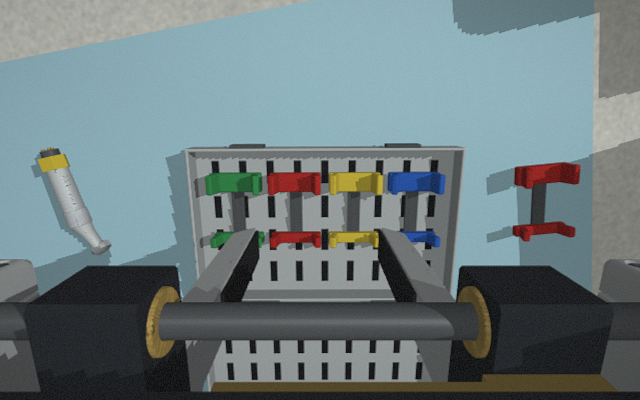

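The wrist view shows the four bays in the cassette: green (233,182), red (294,182), yellow (355,182) and blue (416,182). The loose red look-alikes are at the right (546,174). The yellow contra is at the left with its collar at (53,162), and its neck bends to the right (+y). Next: fit the bays.

```bash
cat >> h.py <<'E'
def bays(p,d,i,yaw=-0.174):
    """rear-saddle lug-top centres per colour and joint fit of origin + yaw"""
    out={}
    for c in HSV:
        best=None
        m=mask(p,c)>0; ys,xs=np.where(m&(d>0)); W=world(i,np.c_[xs,ys],d[ys,xs])
        W=W[(W[:,2]>.0195)&(W[:,2]<.03)&(W[:,0]>.44)&(W[:,0]<.60)&(W[:,1]>.1)&(W[:,1]<.34)]
        e=np.array([[np.cos(yaw),np.sin(yaw)],[-np.sin(yaw),np.cos(yaw)]]); q=W[:,:2]@e.T
        r=q[q[:,0]<q[:,0].min()+.03]
        f=q[q[:,0]>q[:,0].min()+.03]
        mid=lambda a:(np.percentile(a,3,axis=0)+np.percentile(a,97,axis=0))/2
        out[c]=(mid(r)@e,np.ptp(r,axis=0),mid(f)@e if len(f)>20 else None)
    return out
E
python3 - <<'E'
from h import *
import pickle
np.set_printoptions(precision=4,suppress=True)
p,d,i=pickle.load(open('w1.pkl','rb'))
b=bays(p,d,i)
for c in b: print(c,*b[c])
P=np.array([b[c][0] for c in('green','red','yellow','blue')])
k=np.arange(4)-1.5; v=(k@P)/(k@k); print('step',v,np.hypot(*v),'yaw',np.arctan2(-v[0],v[1]))
u=v/np.hypot(*v); 
print(P.mean(0)+np.outer(k*.056,u))
E
```

```text
red [0.4923 0.1988] [0.0177 0.0471] [0.5462 0.1892]
blue [0.5112 0.3086] [0.0175 0.0475] [0.569  0.3194]
green [0.4825 0.1435] [0.0172 0.0479] [0.5367 0.1344]
yellow [0.5016 0.2538] [0.0173 0.0471] [0.5557 0.2436]
step [0.0095 0.055 ] 0.055842854997645706 yaw -0.1718487666829831
[[0.4825 0.1434]
 [0.4921 0.1986]
 [0.5017 0.2538]
 [0.5113 0.3089]]
```

Emit:
{"method": "carry_out", "body": {
  "commands": [-0.4,-6,-22,-2,0,0,0.3,-0.4,-6,-22,-2,0,0,0.3,-0.4,-6,-22,-2,0,0,0.3,-0.4,-6,-22,-2,0,0,0.3,-0.4,-6,-22,-2,0,0,0.3,-0.4,-6,-22,-2,0,0,0.3,-0.4,-6,-22,-2,0,0,0.3,-0.4,-6,-22,-2,0,0,0.3,-0.4,-6,-22,-2,0,0,0.3]
}}

```text
time_s: 3.07
ee_pos: [0.4436, 0.0003, 0.1305]
eef_rot: [3.141, 0.0, 1.696]
force: [1.0, 0.4, -1.0]
grip_width: 0.0658
```

```bash
cat >> h.py <<'E'
def hp(c,p,d,i,yaw=0.1,near=None,zlo=.010,zhi=.032,base=0.):
    """collar centre xy, yaw, top heights of a handpiece, from one wrist picture"""
    H,Wd=d.shape; uu,vv=np.meshgrid(np.arange(Wd),np.arange(H)); W=world(i,np.c_[uu.ravel(),vv.ravel()],d.ravel())
    ok=(d.ravel()>0)&(W[:,2]>zlo+base)&(W[:,2]<zhi+base)
    col=W[ok&(mask(p,c).ravel()>0)]
    if near is not None: col=col[np.hypot(*(col[:,:2]-near).T)<.04]
    o=np.median(col[:,:2],axis=0)
    al=W[ok]; al=al[np.hypot(*(al[:,:2]-o).T)<.1]
    for _ in range(6):
        e=np.array([[np.cos(yaw),np.sin(yaw)],[-np.sin(yaw),np.cos(yaw)]])
        q=(al[:,:2]-o)@e.T; xs=np.arange(.010,.058,.004); k=[];x2=[]
        for x in xs:
            s=q[(abs(q[:,0]-x)<.002)&(abs(q[:,1])<.018),1]
            if len(s)>4: k.append((np.percentile(s,4)+np.percentile(s,96))/2); x2.append(x)
        a,b=np.polyfit(x2,k,1); yaw+=np.arctan(a)
        qc=(col[:,:2]-o)@e.T; t=[(np.percentile(qc[:,0],4)+np.percentile(qc[:,0],96))/2,b]; o=o+np.array(t)@e
    return o,yaw,np.percentile(col[:,2],80),np.ptp(qc,axis=0),len(x2)
def look(name):
    import pickle
    o=ctrl.get_obs(); i=viewer.camera_info('wrist'); p,d=viewer.camera('wrist'); cv2.imwrite(f'pics/{name}.png',p); pickle.dump((p,d,i),open(name+'.pkl','wb'))
    print('tcp',o['ee_pos'],o['eef_rot'],o['grip_width'],o['time_s']); return p,d,i,o
def grasp(o,yaw,ob,x=.030):
    """shift in cm to put TCP over grip point, turn about z"""
    g=o+x*np.array([np.cos(yaw),np.sin(yaw)]); dy=yaw+np.pi/2-ob['eef_rot'][2]
    print('grip xy',g,'shift cm',(g-ob['ee_pos'][:2])*100,'turn',dy)
np.set_printoptions(precision=4,suppress=True)
E
python3 - <<'E'
from h import *
p,d,i,ob=look('y1')
r=hp('yellow',p,d,i,.1); print(r); grasp(r[0],r[1],ob)
r=hp('yellow',*__import__('pickle').load(open('w1.pkl','rb')),.1,near=np.array([.4346,-.013]));print(r)
E
```

```text
tcp [0.4436 0.0003 0.1305] [3.1411 0.     1.6963] 0.06578809254929252 3.0667
(array([ 0.5077, -0.0101]), np.float64(0.5603784051487394), np.float64(0.019296959607338147), array([0.2014, 0.3985]), 2)
grip xy [0.5331 0.0059] shift cm [8.9499 0.5554] turn 0.43490306838939063
(array([ 0.4347, -0.0159]), np.float64(0.08385452412224557), np.float64(0.019695286203474643), array([0.0194, 0.0185]), 12)
```

View pics/y1.png

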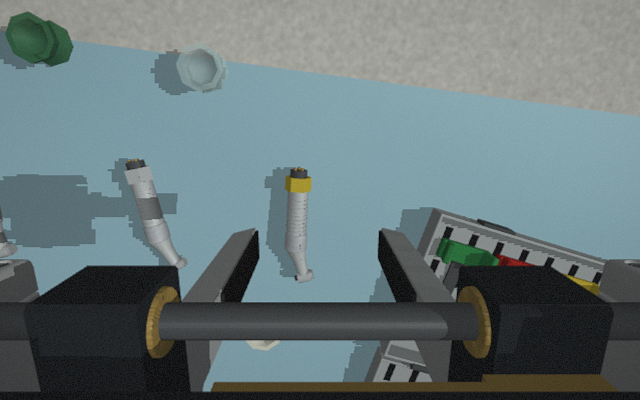

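The yellow contra lies between the fingers with its collar at (298,184). The turbine is at its left (150,210) and the cassette at the right.

```bash
python3 - <<'E'
from h import *; import pickle
ob=ctrl.get_obs()
r=hp('yellow',*pickle.load(open('y1.pkl','rb')),.1,near=np.array([.4346,-.013]));print(r); grasp(r[0],r[1],ob)
E
```

```text
(array([ 0.4345, -0.0178]), np.float64(0.07180861863460608), np.float64(0.0194754433944829), array([0.0192, 0.0215]), 12)
grip xy [ 0.4644 -0.0157] shift cm [ 2.0703 -1.6169] turn -0.054356672316082655
```

Emit:
{"method": "carry_out", "body": {
  "commands": [-0.3,2.1,-1.6,-5,0,0,-0.054,-0.3,2.1,-1.6,-8,0,0,-0.054,-0.3,2.1,-1.6,-11,0,0,-0.054,-0.3,2.1,-1.6,-12,0,0,-0.054,-0.3,2.1,-1.6,-12.6,0,0,-0.054,-0.3,2.1,-1.6,-12.6,0,0,-0.054,0.9,2.1,-1.6,-12.6,0,0,-0.054,0.9,2.1,-1.6,-12.6,0,0,-0.054,0.9,2.1,-1.6,-12.6,0,0,-0.054,0.9,2.1,-1.6,-12.6,0,0,-0.054,0.9,2.1,-1.6,-12.6,0,0,-0.054,0.9,2.1,-1.6,-12.6,0,0,-0.054],
  "force": 20
}}

```text
time_s: 4.12
ee_pos: [0.4649, -0.0156, 0.0047]
eef_rot: [3.141, 0.0, 1.643]
force: [0.5, 0.8, -0.1]
grip_width: 0.0245
```

Emit:
{"method": "carry_out", "body": {
  "commands": [0.9,0,0,0,0,0,0,0.9,0,0,0,0,0,0,0.9,0,0,0,0,0,0,0.9,0,0,0,0,0,0,0.9,0,0,2,0,0,0,0.9,0,0,5,0,0,0,0.9,0,0,8,0,0,0,0.9,0,0,8,0,0,0]
}}

```text
time_s: 4.78
ee_pos: [0.4671, -0.0158, 0.0894]
eef_rot: [3.134, 0.001, 1.643]
force: [0.3, -0.0, -0.0]
grip_width: 0.0178
```

Emit:
{"method": "carry_out", "body": {
  "commands": [0.9,6.6,26.4,0,0,0,-0.244,0.9,6.6,26.4,0,0,0,-0.244,0.9,6.6,26.4,0,0,0,-0.244,0.9,6.6,26.4,0,0,0,-0.244,0.9,6.6,26.4,0,0,0,-0.244,0.9,6.6,26.4,0,0,0,-0.244,0.9,6.6,26.4,0,0,0,-0.244,0.9,6.6,26.4,0,0,0,-0.244,0.9,6.6,26.4,0,0,0,-0.244,0.9,6.6,26.4,0,0,0,-0.244]
}}

```text
time_s: 5.62
ee_pos: [0.5326, 0.2476, 0.0885]
eef_rot: [3.135, 0.002, 1.399]
force: [0.8, -0.2, -0.9]
grip_width: 0.0172
```

```bash
python3 - <<'E'
from h import *
p,d,i,ob=look('y2')
t=ob['ee_pos']; r=hp('yellow',p,d,i,-.17,near=np.array([.5017,.2538]),base=t[2]-.005,zlo=.008,zhi=.03)
print(r); b=bays(p,d,i)
for c in b: print(c,*b[c])
E
```

```text
tcp [0.5326 0.2476 0.0885] [3.135  0.0023 1.399 ] 0.017248778706072592 5.6167
(array([0.4994, 0.2535]), np.float64(-0.1537589615031986), np.float64(0.1031384682903404), array([0.0213, 0.0227]), 12)
red [0.4923 0.1988] [0.0177 0.0484] [0.5461 0.1891]
blue [0.5115 0.3084] [0.0174 0.0476] [0.5654 0.2991]
green [0.4827 0.1437] [0.0177 0.0487] [0.5364 0.1343]
yellow [0.5018 0.2535] [0.0176 0.0479] None
```

View pics/y2.png

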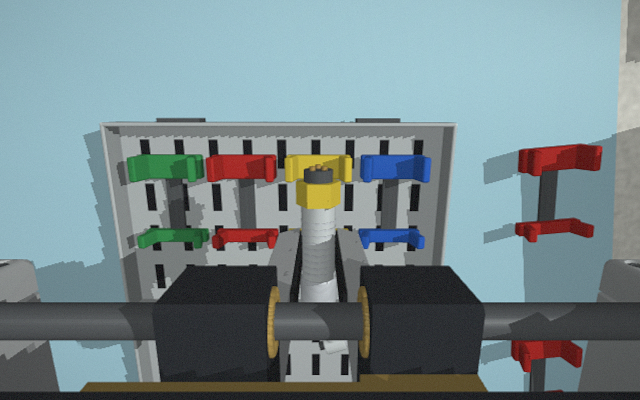

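```bash
python3 - <<'E'
from h import *; import pickle
for n,near,y,b in(('w1',[.4346,-.013],.08,0),('y1',[.4346,-.016],.07,0),('y2',[.5,.2535],-.17,.0838)):
  for zl in(.010,.014,.0165):
    print(n,zl,*hp('yellow',*pickle.load(open(n+'.pkl','rb')),y,near=np.array(near),base=b,zlo=zl,zhi=.024))
E
```

```text
w1 0.01 [ 0.4347 -0.0159] 0.08385452412261167 0.019695286203474643 [0.0194 0.0185] 12
w1 0.014 [ 0.4348 -0.0165] 0.08073052277166028 0.01988586364625052 [0.0189 0.0169] 12
w1 0.0165 [ 0.4349 -0.0172] 0.08281999308731361 0.019999772682796062 [0.0121 0.0159] 12
y1 0.01 [ 0.4345 -0.0178] 0.07180861863714087 0.0194754433944829 [0.0192 0.0215] 12
y1 0.014 [ 0.4345 -0.0179] 0.06731628973115684 0.019606900763900717 [0.0192 0.0184] 12
y1 0.0165 [ 0.4345 -0.018 ] 0.06991362557014022 0.01981286749589282 [0.0122 0.0152] 12
y2 0.01 [0.4993 0.2537] -0.15737594534661578 0.10314684077612585 [0.0213 0.0225] 12
y2 0.014 [0.5026 0.2537] -0.1668524017832488 0.10328469802787767 [0.0204 0.0182] 12
y2 0.0165 [0.5028 0.2539] -0.17273303403726598 0.10339678399636697 [0.0124 0.0153] 12
```

Emit:
{"method": "carry_out", "body": {
  "commands": [0.9,-0.1,0,-2,0,0,0,0.9,-0.1,0,-4,0,0,0,0.9,-0.1,0,-5.5,0,0,0,0.9,-0.1,0,-6.5,0,0,0,0.9,-0.1,0,-7,0,0,0,0.9,-0.1,0,-7.2,0,0,0,0.9,-0.1,0,-7.2,0,0,0,0.9,-0.1,0,-7.2,0,0,0]
}}

```text
time_s: 6.33
ee_pos: [0.5323, 0.2471, 0.0177]
eef_rot: [3.134, 0.001, 1.398]
force: [-0.7, 0.7, -1.0]
grip_width: 0.0174
```

Emit:
{"method": "carry_out", "body": {
  "commands": [0.9,-0.05,0.05,-0.15,0,0,0,0.9,-0.05,0.05,-0.15,0,0,0,0.15,-0.05,0.05,-0.15,0,0,0,0.15,-0.05,0.05,-0.15,0,0,0,0.15,-0.05,0.05,-0.15,0,0,0,0.15,-0.05,0.05,-0.15,0,0,0,0.15,-0.05,0.05,2,0,0,0,0.15,-0.05,0.05,6,0,0,0,0.15,-0.05,0.05,9,0,0,0,0.15,-0.05,0.05,9,0,0,0]
}}

```text
time_s: 7.17
ee_pos: [0.5342, 0.2486, 0.1141]
eef_rot: [3.126, -0.003, 1.398]
force: [0.2, 1.0, 0.4]
grip_width: 0.0401
```

```bash
python3 - <<'E'
from h import *
p,d,i,ob=look('y3')
print(hp('yellow',p,d,i,-.17,near=np.array([.5017,.2538]),base=.011,zlo=.0165,zhi=.024))
E
```

```text
tcp [0.5342 0.2486 0.1141] [ 3.1259 -0.0033  1.398 ] 0.04009585159239729 7.1667
(array([0.5019, 0.2537]), np.float64(-0.17557957656287704), np.float64(0.030723532850869234), array([0.0117, 0.0147]), 12)
```

View pics/y3.png

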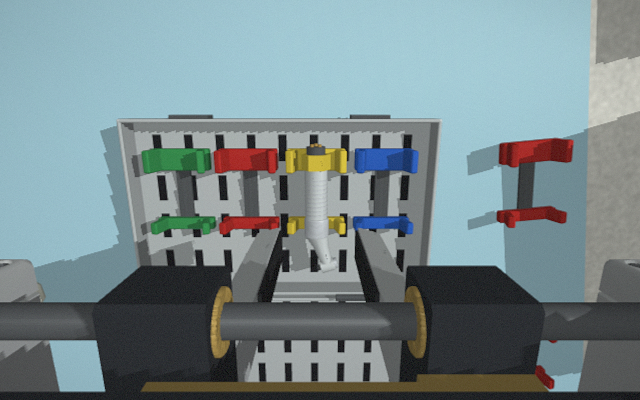

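The yellow contra is seated: collar (0.5019, 0.2537) against the bay at (0.5017, 0.2538), top at 0.031 m. Blue next.

Emit:
{"method": "carry_out", "body": {
  "commands": [0.15,6.6,-41.4,2,0,0,0.17,-0.3,6.6,-41.4,2,0,0,0.17,-0.3,6.6,-41.4,2,0,0,0.17,-0.3,6.6,-41.4,2,0,0,0.17,-0.3,6.6,-41.4,2,0,0,0.17,-0.3,6.6,-41.4,2,0,0,0.17,-0.3,6.6,-41.4,2,0,0,0.17,-0.3,6.6,-41.4,2,0,0,0.17,-0.3,6.6,-41.4,2,0,0,0.17,-0.3,6.6,-41.4,2,0,0,0.17,-0.3,6.6,-41.4,2,0,0,0.17,-0.3,6.6,-41.4,2,0,0,0.17]
}}

```text
time_s: 8.22
ee_pos: [0.5986, -0.168, 0.1293]
eef_rot: [3.13, -0.002, 1.565]
force: [-0.2, 1.1, 0.1]
grip_width: 0.0611
```

```bash
python3 - <<'E'
from h import *
p,d,i,ob=look('b1')
for c,n in(('blue',[.59,-.16]),('red',[.575,-.31]),('green',[.445,-.29])):
  try:
    for zl in(.010,.0165):
      r=hp(c,p,d,i,.1,near=np.array(n),zlo=zl,zhi=.024);print(c,*r)
    grasp(r[0],r[1],ob)
  except Exception as e: print(c,e)
E
```

```text
tcp [ 0.5986 -0.168   0.1293] [ 3.1304 -0.002   1.5646] 0.06108777932640527 8.2167
blue [ 0.5903 -0.1598] -0.08028208570920499 0.019522178615383193 [0.0127 0.0218] 12
blue [ 0.5904 -0.16  ] -0.06957577535417749 0.019719972632503822 [0.0121 0.0147] 12
grip xy [ 0.6203 -0.1621] shift cm [2.1702 0.5917] turn -0.06339509643211105
red [ 0.5795 -0.3113] 0.039581642976497786 0.019584470072681742 [0.0123 0.0189] 12
red [ 0.5795 -0.3122] 0.04341396045765969 0.0198086248040912 [0.0123 0.0148] 12
grip xy [ 0.6095 -0.3109] shift cm [  1.0907 -14.2858] turn 0.04959463937972619
green [ 0.4483 -0.2982] 0.11001821365043797 0.019586690735125038 [0.0076 0.0222] 12
green [ 0.4487 -0.2991] 0.11973496948480243 0.019844151184941535 [0.0066 0.0156] 12
grip xy [ 0.4785 -0.2956] shift cm [-12.0111 -12.7524] turn 0.12591564840686886
```

View pics/b1.png

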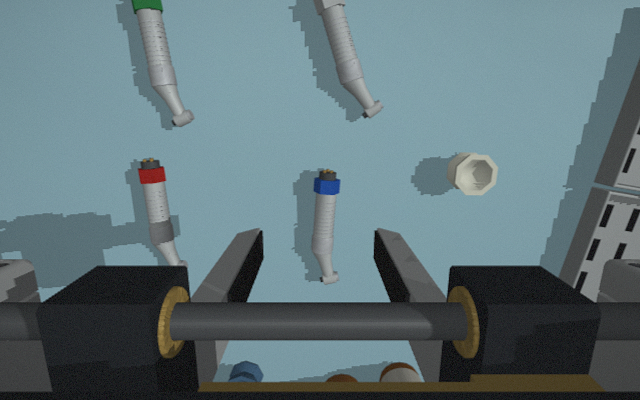

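The blue contra is between the fingers with its collar at (327,186). Red is at (152,175), the turbine at (345,50) and the dish at (473,175).

Emit:
{"method": "carry_out", "body": {
  "commands": [0.1,2.2,0.6,-3,0,0,-0.063,0.1,2.2,0.6,-6,0,0,-0.063,0.1,2.2,0.6,-9,0,0,-0.063,0.1,2.2,0.6,-11.3,0,0,-0.063,0.1,2.2,0.6,-12.2,0,0,-0.063,0.1,2.2,0.6,-12.5,0,0,-0.063,0.1,2.2,0.6,-12.5,0,0,-0.063,0.9,2.2,0.6,-12.5,0,0,-0.063,0.9,2.2,0.6,-12.5,0,0,-0.063,0.9,2.2,0.6,-12.5,0,0,-0.063,0.9,2.2,0.6,-12.5,0,0,-0.063,0.9,2.2,0.6,-12.5,0,0,-0.063]
}}

```text
time_s: 9.27
ee_pos: [0.621, -0.1603, 0.0053]
eef_rot: [3.129, -0.002, 1.503]
force: [-0.4, 0.1, 4.0]
grip_width: 0.0173
```

Emit:
{"method": "carry_out", "body": {
  "commands": [0.9,0,0,0,0,0,0,0.9,0,0,0,0,0,0,0.9,0,0,2,0,0,0,0.9,0,0,5,0,0,0,0.9,0,0,8,0,0,0,0.9,0,0,8,0,0,0]
}}

```text
time_s: 9.77
ee_pos: [0.6232, -0.1611, 0.0914]
eef_rot: [3.121, -0.0, 1.503]
force: [0.5, 0.3, 0.6]
grip_width: 0.0175
```

Emit:
{"method": "carry_out", "body": {
  "commands": [0.9,-8.2,46.5,-0.3,0,0.02,-0.104,0.9,-8.2,46.5,-0.3,0,0.02,-0.104,0.9,-8.2,46.5,-0.3,0,0.02,-0.104,0.9,-8.2,46.5,-0.3,0,0.02,-0.104,0.9,-8.2,46.5,-0.3,0,0.02,-0.104,0.9,-8.2,46.5,-0.3,0,0.02,-0.104,0.9,-8.2,46.5,-0.3,0,0.02,-0.104,0.9,-8.2,46.5,-0.3,0,0.02,-0.104,0.9,-8.2,46.5,-0.3,0,0.02,-0.104,0.9,-8.2,46.5,-0.3,0,0.02,-0.104,0.9,-8.2,46.5,-0.3,0,0.02,-0.104,0.9,-8.2,46.5,-0.3,0,0.02,-0.104]
}}

```text
time_s: 10.77
ee_pos: [0.5395, 0.3087, 0.088]
eef_rot: [-3.142, 0.002, 1.403]
force: [-0.8, 0.5, -1.2]
grip_width: 0.0172
```

Emit:
{"method": "carry_out", "body": {
  "commands": [0.9,0,0,0,0,0,0,0.9,0,0,0,0,0,0]
}}

```text
time_s: 10.93
ee_pos: [0.5391, 0.3089, 0.0873]
eef_rot: [-3.141, 0.002, 1.404]
force: [0.1, -0.4, -1.5]
grip_width: 0.0176
```

```bash
cat >> h.py <<'E'
ORD=('green','red','yellow','blue'); B=dict(zip(ORD,[[.4825,.1435],[.4921,.1987],[.5017,.2538],[.5113,.3087]]))
def held(c,name):
    """how far to move a held handpiece to seat it in its bay"""
    p,d,i,ob=look(name); m=mask(p,c).ravel()>0; v,u=np.where(mask(p,c)>0)
    W=world(i,np.c_[u,v],d[v,u]); k=(np.hypot(*(W[:,:2]-B[c]).T)<.05)&(W[:,2]>.05); zt=np.percentile(W[k,2],90)
    o,y,z,e,n=hp(c,p,d,i,-.172,near=np.array(B[c]),base=zt-.0205,zlo=.0165,zhi=.024)
    print('collar',o,y,z,e,'-> shift cm',(np.array(B[c])-o)*100,'turn',-.172-y,'down cm',(z-.031)*100)
    b=bays(p,d,i)
    for q in b: print(q,b[q][0]-B[q])
E
python3 -c "
from h import *
held('blue','b2')"
```

```text
tcp [0.5391 0.3089 0.0873] [-3.1409  0.0022  1.4044] 0.017580156819573107 10.9333
collar [0.5091 0.3151] -0.1661840221173578 0.10235063812304294 [0.0128 0.0165] -> shift cm [ 0.2193 -0.6379] turn -0.0058159778826421815 down cm 7.135063812304295
red [0.0003 0.0003]
blue [ 0. -0.]
green [0.0002 0.0005]
yellow [-0.0002  0.0003]
```

Emit:
{"method": "carry_out", "body": {
  "commands": [0.9,0.2,-0.6,-1,0,0,-0.006,0.9,0.2,-0.6,-3,0,0,-0.006,0.9,0.2,-0.6,-5,0,0,-0.006,0.9,0.2,-0.6,-6.3,0,0,-0.006,0.9,0.2,-0.6,-6.9,0,0,-0.006,0.9,0.2,-0.6,-7.2,0,0,-0.006,0.9,0.2,-0.6,-7.2,0,0,-0.006,0.9,0.2,-0.6,-7.2,0,0,-0.006]
}}

```text
time_s: 11.65
ee_pos: [0.5422, 0.3011, 0.016]
eef_rot: [3.141, 0.002, 1.396]
force: [-0.4, -0.6, -0.6]
grip_width: 0.017
```

Emit:
{"method": "carry_out", "body": {
  "commands": [0.9,-0.1,0.13,0,0,0,0,0.9,-0.1,0.13,0,0,0,0,0.9,-0.1,0.13,0,0,0,0,0.15,-0.1,0.13,0,0,0,0,0.15,-0.1,0.13,0,0,0,0,0.15,-0.1,0.13,0,0,0,0,0.15,-0.1,0.13,0,0,0,0,0.15,-0.1,0.13,2,0,0,0,0.15,-0.1,0.13,6,0,0,0,0.15,-0.1,0.13,9,0,0,0,0.15,-0.1,0.13,9,0,0,0]
}}

```text
time_s: 12.57
ee_pos: [0.5435, 0.3037, 0.1127]
eef_rot: [3.134, -0.004, 1.396]
force: [0.7, 0.1, 0.6]
grip_width: 0.0403
```

```bash
cat >> h.py <<'E'
def seated(cs,name):
    p,d,i,ob=look(name)
    for c in cs:
        r=hp(c,p,d,i,-.172,near=np.array(B[c]),base=.011,zlo=.0165,zhi=.024)
        print(c,'error mm',(r[0]-B[c])*1000,'yaw',r[1],'top',r[2],r[3])
E
python3 -c "
from h import *
seated(['yellow','blue'],'b3')"
```

```text
tcp [0.5435 0.3037 0.1127] [ 3.1338 -0.0036  1.3961] 0.04025300751253112 12.5667
yellow error mm [ 0.3501 -0.1349] yaw -0.16498587330063427 top 0.03076329573024589 [0.0118 0.016 ]
blue error mm [-0.38  -0.794] yaw -0.16164574937349438 top 0.030743861259294278 [0.0117 0.0153]
```

Emit:
{"method": "carry_out", "body": {
  "commands": [0.15,4.6,-61.9,1.7,0,0,0.215,0.15,4.6,-61.9,1.7,0,0,0.215,0.1,4.6,-61.9,1.7,0,0,0.215,0.1,4.6,-61.9,1.7,0,0,0.215,0.1,4.6,-61.9,1.7,0,0,0.215,0.1,4.6,-61.9,1.7,0,0,0.215,0.1,4.6,-61.9,1.7,0,0,0.215,0.1,4.6,-61.9,1.7,0,0,0.215,0.1,4.6,-61.9,1.7,0,0,0.215,0.1,4.6,-61.9,1.7,0,0,0.215,0.1,4.6,-61.9,1.7,0,0,0.215,0.1,4.6,-61.9,1.7,0,0,0.215]
}}

```text
time_s: 13.62
ee_pos: [0.5785, -0.1964, 0.1212]
eef_rot: [3.138, -0.002, 1.611]
force: [1.4, -0.0, 0.6]
grip_width: 0.0424
```

Emit:
{"method": "carry_out", "body": {
  "commands": [0.1,1.5,-11.8,0.8,0,0,0,0.1,1.5,-11.8,0.8,0,0,0,0.1,1.5,-11.8,0.8,0,0,0,0.1,1.5,-11.8,0.8,0,0,0,0.1,1.5,-11.8,0.8,0,0,0,0.1,1.5,-11.8,0.8,0,0,0]
}}

```text
time_s: 14.12
ee_pos: [0.5931, -0.3136, 0.1278]
eef_rot: [3.14, -0.004, 1.611]
force: [-0.2, -0.2, 1.1]
grip_width: 0.0424
```

```bash
python3 - <<'E'
from h import *
p,d,i,ob=look('r1')
for c,n in(('red',[.5795,-.312]),('green',[.448,-.298])):
  try:
    r=hp(c,p,d,i,.1,near=np.array(n),zlo=.0165,zhi=.024);print(c,*r)
    grasp(r[0],r[1],ob)
  except Exception as e: print(c,e)
E
```

```text
tcp [ 0.5931 -0.3136  0.1278] [ 3.1397 -0.0036  1.6109] 0.04236518238033482 14.1167
red [ 0.5796 -0.3124] 0.03271254732948685 0.019774525549842076 [0.0118 0.0146] 12
grip xy [ 0.6096 -0.3115] shift cm [1.6427 0.2192] turn -0.007409685701596391
green [ 0.4456 -0.2999] 0.1114690256132862 0.019665551490707953 [0.0129 0.0156] 12
grip xy [ 0.4754 -0.2966] shift cm [-11.7748   1.7043] turn 0.07134679258220289
```

View pics/r1.png

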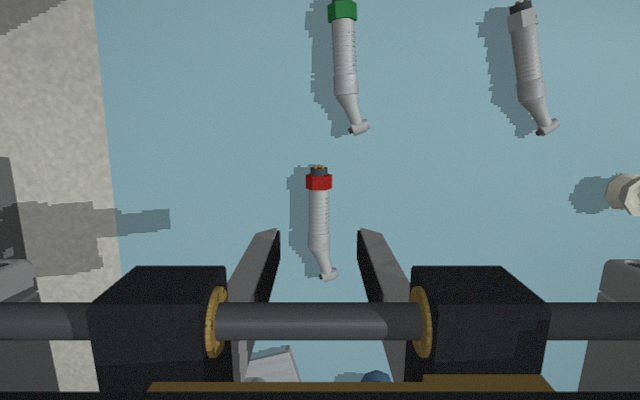

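The red contra is between the fingers with its collar at (319,181), green is at (342,10) and the turbine is at the right (527,60).

Emit:
{"method": "carry_out", "body": {
  "commands": [0.1,1.6,0.2,-3,0,0,-0.007,0.1,1.6,0.2,-6,0,0,-0.007,0.1,1.6,0.2,-9,0,0,-0.007,0.1,1.6,0.2,-11.3,0,0,-0.007,0.1,1.6,0.2,-12.1,0,0,-0.007,0.1,1.6,0.2,-12.3,0,0,-0.007,0.1,1.6,0.2,-12.3,0,0,-0.007,0.9,1.6,0.2,-12.3,0,0,-0.007,0.9,1.6,0.2,-12.3,0,0,-0.007,0.9,1.6,0.2,-12.3,0,0,-0.007,0.9,1.6,0.2,-12.3,0,0,-0.007,0.9,1.6,0.2,-12.3,0,0,-0.007]
}}

```text
time_s: 15.17
ee_pos: [0.6097, -0.3113, 0.0061]
eef_rot: [3.138, -0.003, 1.605]
force: [0.4, -0.2, 3.8]
grip_width: 0.0171
```

Emit:
{"method": "carry_out", "body": {
  "commands": [0.9,0,0,0,0,0,0,0.9,0,0,0,0,0,0,0.9,0,0,2,0,0,0,0.9,0,0,5,0,0,0,0.9,0,0,8,0,0,0,0.9,0,0,8,0,0,0]
}}

```text
time_s: 15.67
ee_pos: [0.6118, -0.3126, 0.0926]
eef_rot: [3.131, 0.002, 1.605]
force: [0.4, 0.1, -0.3]
grip_width: 0.0174
```

Emit:
{"method": "carry_out", "body": {
  "commands": [0.9,-9.0,50.6,-0.4,0,0.01,-0.206,0.9,-9.0,50.6,-0.4,0,0.01,-0.206,0.9,-9.0,50.6,-0.4,0,0.01,-0.206,0.9,-9.0,50.6,-0.4,0,0.01,-0.206,0.9,-9.0,50.6,-0.4,0,0.01,-0.206,0.9,-9.0,50.6,-0.4,0,0.01,-0.206,0.9,-9.0,50.6,-0.4,0,0.01,-0.206,0.9,-9.0,50.6,-0.4,0,0.01,-0.206,0.9,-9.0,50.6,-0.4,0,0.01,-0.206,0.9,-9.0,50.6,-0.4,0,0.01,-0.206,0.9,-9.0,50.6,-0.4,0,0.01,-0.206,0.9,-9.0,50.6,-0.4,0,0.01,-0.206]
}}

```text
time_s: 16.67
ee_pos: [0.5231, 0.1831, 0.0883]
eef_rot: [3.141, 0.003, 1.399]
force: [0.4, -1.4, -1.8]
grip_width: 0.0176
```

Emit:
{"method": "carry_out", "body": {
  "commands": [0.9,-0.1,1.05,0,0,0,0,0.9,-0.1,1.05,0,0,0,0,0.9,-0.1,1.05,0,0,0,0,0.9,-0.1,1.05,0,0,0,0]
}}

```text
time_s: 17.0
ee_pos: [0.5222, 0.1925, 0.0881]
eef_rot: [3.141, 0.003, 1.398]
force: [0.3, -0.0, -0.7]
grip_width: 0.0176
```

```bash
python3 -c "
from h import *
held('red','r2')"
```

```text
tcp [0.5222 0.1925 0.0881] [3.1414 0.0031 1.3979] 0.01762655013196377 17.0
collar [0.4926 0.1985] -0.1701450773797623 0.10192434520185964 [0.0126 0.0165] -> shift cm [-0.0488  0.0157] turn -0.0018549226202376756 down cm 7.092434520185964
red [ 0.0001 -0.0001]
blue [ 0.0001 -0.0005]
green [0.0001 0.0001]
yellow [-0.0021  0.0003]
```

Emit:
{"method": "carry_out", "body": {
  "commands": [0.9,-0.1,0.05,-1,0,0,0,0.9,-0.1,0.05,-3,0,0,0,0.9,-0.1,0.05,-5,0,0,0,0.9,-0.1,0.05,-6.3,0,0,0,0.9,-0.1,0.05,-6.9,0,0,0,0.9,-0.1,0.05,-7.15,0,0,0,0.9,-0.1,0.05,-7.15,0,0,0,0.9,-0.1,0.05,-7.15,0,0,0]
}}

```text
time_s: 17.72
ee_pos: [0.5216, 0.1921, 0.0167]
eef_rot: [3.141, 0.003, 1.396]
force: [-0.0, 0.6, -0.4]
grip_width: 0.0172
```

Emit:
{"method": "carry_out", "body": {
  "commands": [0.9,0,0.05,0,0,0,0,0.15,0,0.05,0,0,0,0,0.15,0,0.05,0,0,0,0,0.15,0,0.05,0,0,0,0,0.15,0,0.05,0,0,0,0,0.15,0,0.05,2,0,0,0,0.15,0,0.05,6,0,0,0,0.15,0,0.05,9,0,0,0,0.15,0,0.05,9,0,0,0]
}}

```text
time_s: 18.47
ee_pos: [0.5241, 0.1934, 0.1128]
eef_rot: [3.133, -0.001, 1.396]
force: [0.0, 0.5, -0.2]
grip_width: 0.0401
```

```bash
python3 -c "
from h import *
seated(['yellow','blue','red'],'r3')"
```

```text
tcp [0.5241 0.1934 0.1128] [ 3.1331 -0.0012  1.3964] 0.04006630241457627 18.4667
yellow error mm [ 0.4413 -0.5723] yaw -0.1649812002862747 top 0.030658648928559604 [0.0121 0.0156]
blue error mm [-0.2677 -0.7812] yaw -0.17891378759897972 top 0.030656354940323496 [0.0119 0.0151]
red error mm [-0.308  -0.3207] yaw -0.17480837417007336 top 0.03075884781673019 [0.0116 0.0154]
```

Emit:
{"method": "carry_out", "body": {
  "commands": [0.15,-6.5,-49.5,1.7,0,0.008,0.286,0.15,-6.5,-49.5,1.7,0,0.008,0.286,0.1,-6.5,-49.5,1.7,0,0.008,0.286,0.1,-6.5,-49.5,1.7,0,0.008,0.286,0.1,-6.5,-49.5,1.7,0,0.008,0.286,0.1,-6.5,-49.5,1.7,0,0.008,0.286,0.1,-6.5,-49.5,1.7,0,0.008,0.286,0.1,-6.5,-49.5,1.7,0,0.008,0.286,0.1,-6.5,-49.5,1.7,0,0.008,0.286,0.1,-6.5,-49.5,1.7,0,0.008,0.286,0.1,-6.5,-49.5,1.7,0,0.008,0.286,0.1,-6.5,-49.5,1.7,0,0.008,0.286]
}}

```text
time_s: 19.52
ee_pos: [0.4576, -0.2983, 0.1255]
eef_rot: [-3.138, -0.001, 1.682]
force: [1.3, 0.3, 0.6]
grip_width: 0.0422
```

Emit:
{"method": "carry_out", "body": {
  "commands": [0.1,0,0,0,0,0,0,0.1,0,0,0,0,0,0]
}}

```text
time_s: 19.68
ee_pos: [0.4565, -0.2997, 0.1239]
eef_rot: [-3.137, -0.002, 1.679]
force: [-0.5, 0.6, 0.2]
grip_width: 0.0425
```

```bash
python3 - <<'E'
from h import *
p,d,i,ob=look('g1')
r=hp('green',p,d,i,.1,near=np.array([.4456,-.2999]),zlo=.0165,zhi=.024);print(*r)
grasp(r[0],r[1],ob)
E
```

```text
tcp [ 0.4565 -0.2997  0.1239] [-3.1367 -0.002   1.679 ] 0.04247847441591336 19.6833
[ 0.445  -0.2996] 0.10641477247003983 0.019689613013392834 [0.0115 0.0152] 12
grip xy [ 0.4748 -0.2965] shift cm [1.8319 0.3212] turn -0.001822453877749819
```

View pics/g1.png

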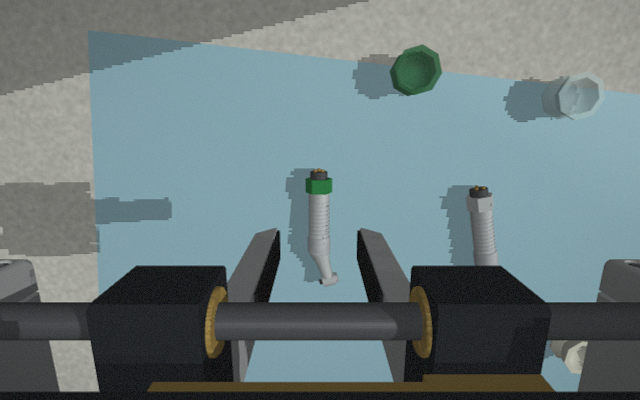

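The green contra is between the fingers with its collar at (319,185). The turbine stays clear at (481,200).

Emit:
{"method": "carry_out", "body": {
  "commands": [0.1,1.8,0.3,-3,0,-0.004,-0.002,0.1,1.8,0.3,-6,0,-0.004,-0.002,0.1,1.8,0.3,-9,0,-0.004,-0.002,0.1,1.8,0.3,-10.9,0,-0.004,-0.002,0.1,1.8,0.3,-11.7,0,-0.004,-0.002,0.1,1.8,0.3,-11.9,0,-0.004,-0.002,0.1,1.8,0.3,-11.9,0,-0.004,-0.002,0.9,1.8,0.3,-11.9,0,-0.004,-0.002,0.9,1.8,0.3,-11.9,0,-0.004,-0.002,0.9,1.8,0.3,-11.9,0,-0.004,-0.002,0.9,1.8,0.3,-11.9,0,-0.004,-0.002,0.9,1.8,0.3,-11.9,0,-0.004,-0.002]
}}

```text
time_s: 20.73
ee_pos: [0.4753, -0.2955, 0.0058]
eef_rot: [3.142, -0.001, 1.679]
force: [-0.8, 0.5, 3.9]
grip_width: 0.0173
```

Emit:
{"method": "carry_out", "body": {
  "commands": [0.9,0,0,0,0,0,0,0.9,0,0,0,0,0,0,0.9,0,0,2,0,0,0,0.9,0,0,5,0,0,0,0.9,0,0,8,0,0,0,0.9,0,0,8,0,0,0]
}}

```text
time_s: 21.23
ee_pos: [0.4772, -0.2968, 0.0912]
eef_rot: [3.136, 0.004, 1.679]
force: [-0.1, -0.5, -0.7]
grip_width: 0.0176
```

Emit:
{"method": "carry_out", "body": {
  "commands": [0.9,3.5,43.5,-0.3,0,0.005,-0.28,0.9,3.5,43.5,-0.3,0,0.005,-0.28,0.9,3.5,43.5,-0.3,0,0.005,-0.28,0.9,3.5,43.5,-0.3,0,0.005,-0.28,0.9,3.5,43.5,-0.3,0,0.005,-0.28,0.9,3.5,43.5,-0.3,0,0.005,-0.28,0.9,3.5,43.5,-0.3,0,0.005,-0.28,0.9,3.5,43.5,-0.3,0,0.005,-0.28,0.9,3.5,43.5,-0.3,0,0.005,-0.28,0.9,3.5,43.5,-0.3,0,0.005,-0.28,0.9,3.5,43.5,-0.3,0,0.005,-0.28,0.9,3.5,43.5,-0.3,0,0.005,-0.28]
}}

```text
time_s: 22.23
ee_pos: [0.5119, 0.1421, 0.0876]
eef_rot: [3.141, 0.004, 1.403]
force: [0.7, -0.6, -1.0]
grip_width: 0.0173
```

Emit:
{"method": "carry_out", "body": {
  "commands": [0.9,0,0,0,0,0,0,0.9,0,0,0,0,0,0]
}}

```text
time_s: 22.4
ee_pos: [0.5115, 0.142, 0.087]
eef_rot: [-3.141, 0.004, 1.403]
force: [0.3, 0.0, -0.9]
grip_width: 0.0167
```

```bash
python3 -c "
from h import *
held('green','g2')"
```

```text
tcp [0.5115 0.142  0.087 ] [-3.1409  0.0043  1.4031] 0.016716005752108947 22.4
collar [0.4813 0.1482] -0.16603349693038155 0.10105344516901964 [0.0129 0.0164] -> shift cm [ 0.1224 -0.474 ] turn -0.005966503069618434 down cm 7.005344516901964
red [-0.0001 -0.0004]
blue [ 0.0001 -0.0008]
green [-0.0001 -0.0002]
yellow [-0.0024  0.0001]
```

Emit:
{"method": "carry_out", "body": {
  "commands": [0.9,0.1,-0.4,-1,0,0,-0.006,0.9,0.1,-0.4,-3,0,0,-0.006,0.9,0.1,-0.4,-5,0,0,-0.006,0.9,0.1,-0.4,-6.2,0,0,-0.006,0.9,0.1,-0.4,-6.8,0,0,-0.006,0.9,0.1,-0.4,-7.05,0,0,-0.006,0.9,0.1,-0.4,-7.05,0,0,-0.006,0.9,0.1,-0.4,-7.05,0,0,-0.006]
}}

```text
time_s: 23.12
ee_pos: [0.513, 0.1371, 0.017]
eef_rot: [3.141, 0.004, 1.396]
force: [0.4, -0.2, -0.6]
grip_width: 0.0173
```

Emit:
{"method": "carry_out", "body": {
  "commands": [0.9,0,0,-0.05,0,0,0,0.15,0,0,-0.05,0,0,0,0.15,0,0,-0.05,0,0,0,0.15,0,0,-0.05,0,0,0,0.15,0,0,-0.05,0,0,0,0.15,0,0,2,0,0,0,0.15,0,0,6,0,0,0,0.15,0,0,10,0,0,0,0.15,0,6,13,0,0,0,0.15,0,6,13,0,0,0,0.15,0,6,13,0,0,0]
}}

```text
time_s: 24.03
ee_pos: [0.5138, 0.2005, 0.1501]
eef_rot: [3.137, 0.001, 1.398]
force: [-0.5, 0.3, 0.2]
grip_width: 0.04
```

```bash
python3 - <<'E'
from h import *
seated(ORD,'end')
for t in ('top',):
    p,_=viewer.camera(t); cv2.imwrite('pics/topend.png',p)
    for n in('turbine','dappen_white'):
        print(n,[(round(r['confidence'],2),r['extent']) for r in nets.silhouettes(t,n)[:2]])
E
```

```text
tcp [0.5138 0.2005 0.1501] [3.1369 0.0011 1.3979] 0.03998783898628265 24.0333
green error mm [ 0.8812 -0.7662] yaw -0.1650218249926172 top 0.03080509481435764 [0.0119 0.0155]
red error mm [ 0.0653 -0.5909] yaw -0.16761779710710278 top 0.030778174378139542 [0.0118 0.0158]
yellow error mm [ 0.1847 -0.4675] yaw -0.16222946850816541 top 0.030746194399091778 [0.0118 0.0151]
blue error mm [-0.4598 -0.9068] yaw -0.17015568716250076 top 0.030612215741902905 [0.0116 0.0153]
turbine [(0.59, [382.8, 211.0, 401.8, 252.8])]
dappen_white [(0.52, [344.3, 187.6, 362.2, 201.0])]
```

View pics/end.png

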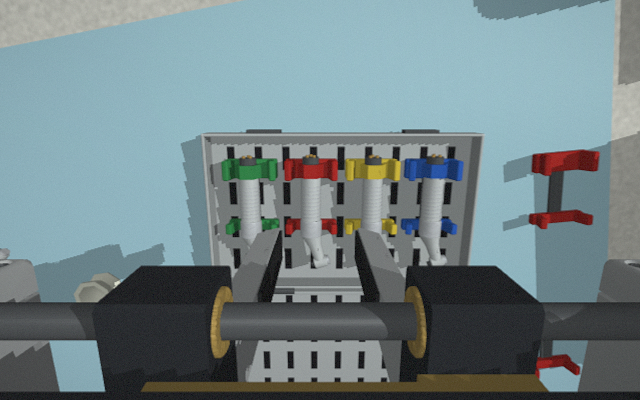

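All four contras sit in the holders of their own colour, with rear collars at (249,168), (311,168), (373,168) and (434,168) and heads towards the lid. The errors are within about 1 mm. The turbine and dish are unmoved to within the networks' noise, and the gripper is clear.

```bash
python3 -c "
from station import ticket; print(ticket.hand_in())"
```

```text
the job is handed in; nothing more can be done
None
```

I placed all four coloured contra-angles in the holders of their own colour and handed the job in at about 24 s of the 109 s allowed. For red I used the holder in the cassette, which is nearest the base; the two loose red look-alikes were left alone.

- **Seating:** in the last wrist picture each collar is within 1.2 mm of its rear saddle's middle. Collar tops stand at 30.6–30.8 mm, against 31 mm expected when fully seated.
- **Direction:** each handpiece's yaw is within 0.01 rad of its bay, with the heads towards the lid.
- **Turbine and dish:** the turbine showed within about 3 px of its starting place in the top camera, which is inside the network's scatter. The dish was not found under its own name in the first picture, but its final place matches where I saw it then.
- **Robot:** the gripper is open and about 12 cm above the handpieces, touching nothing.

No check failed. The only disagreement was the yellow bay, whose re-measured position came out 2 mm off once its handpiece was seated. The yellow collar blends with the saddle there, so I kept the earlier fit.

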